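# Find the loose knife handle

### The arm

A 6-joint arm with a two-finger parallel gripper is mounted at the origin on a cart in front of the work surface, level with it; the furniture and walls round the work are solid. World frame = base frame: x ahead of the robot, y to its left, z up, the work surface at z = 0. Lengths are in m, angles in rad, forces in N, time in s.
With the tool pointing down it reaches from about 0.325 to 0.85 m from the base axis. Payload 15.5 kg.
Tool frame: the origin (TCP) lies midway between the tips of the shut fingers; the grasp point (between the pads) lies 19 mm behind it; z points along the fingers, y is the direction in which the jaws open and shut (so a half turn about z gives the same grasp; the last joint's range is limited). The gripper opens to 91 mm and grips with 3 to 60 N. Pads are 32 mm wide; open, the fingers measure 118 mm over their backs; the gripper's body (76 mm by 178 mm) begins 60 mm behind the grasp point.
Start: joints at [1.204, 0.494, 1.345, -0, 1.302, -0.096], TCP at [0.168, 0.602, 0.214] pointing down, gripper open.
Joint ranges: [-2.91, 2.91], [-0.82, 2.16], [0.22, 2.67], [-1.22, 4.37], [0.12, 2.79], [-3.08, 3.08]. Speed limits (rad/s): [1.89, 1.89, 2.57, 3.01, 3.01, 3.01].

### API

Orientations are given as a unit quaternion [x, y, z, w].
In Python, from station import sense, vision, bot, nets gives the robot as it stands.
- The arm moves only by the tool arm_command, never from a script. Its argument "moves" is a list of rows, each an object with "jaw": the gripper's target within -1 to 1 (shut at 1, half-way at 0, fully open at -1); "dp": the shift along the tool's x, y, z in cm, a list of three; "turn": the turn, a rotation vector about the tool's x, y, z in degrees, a list of three. In form: [{"jaw": jaw, "dp": [x, y, z], "turn": [wx, wy, wz]}, ...]. A call has 1 to 20 rows; each row is the pose to reach, as a shift and turn from the pose commanded when the call began, along the tool's axes at that moment; what a row does not reach only later rows make up. A row lasts 1/8 s, in which the tool goes at most 62.5 mm and 10.7 degrees, less where a joint would pass 70% of its speed; a pose out of reach is approached as far as the arm can. A call with a gripper value outside its range is refused whole. The fingers move at their own pace and stop on an object; the grip force is fixed at half the most. Time passes only in rows, so rows that repeat a pose let the fingers close. It gives the time, the measured TCP pose, the force and the opening at its end, in the units of the state.
- sense(): the state, without advancing time (a new reading comes with each control period).
- vision.get_image(name): name is "scene" or "top"; returns a dict with "color" (384x512x3 uint8, red, green, blue), "mtx" (3x3 intrinsics, pixels), "R" (3x3) and "t" (3): a world point X has camera coordinates R X + t. Camera axes: x right, y down, z forward; pixel columns grow to the right and rows downward; lengths in m; the calibration is good to about 2 mm. A picture is of the moment at which its call begins. There is no depth.
- bot.close_job(): hands the job in, once; it reports no verdict.
Trained networks look in a picture, given as the dict that the camera call returned (one of the last four; its "shot" number tells which), for a name from the list of things; names that differ only in an ending like _2 or _b are one class to them, and where a whole thing is asked for, a point or a joint stands for the part that bears it (a point fixed in the world has none). Each returns a list of dicts, best first, with "p" (0 to 1); they miss things now and then, are a little off and sometimes report something else, mostly with a low value. They report only what shows in the picture. A call takes as long as a camera call. They do not tell look-alikes from the thing itself.
- nets.find_in(picture, name): "point" ([column, row] in pixels, amid what is visible of it).
- nets.regions_of(picture, name): "region" (384x512 bool, what is visible of it) and "point" ([column, row] in pixels, amid what is visible of it).
The state is a dict: "time_s": time; "joints": joint angles; "joint_velocities": joint speeds; "joint_efforts": joint torques, N m; "position": TCP position; "orientation": TCP orientation; "ft_force": force on the tool from outside, world axes, zero at the start; "moment": the same for the moment, N m; "width": opening from 0.0 (shut) to 1.0 (fully open).
Only numpy, scipy, OpenCV 4.12 (cv2) and the standard library are available. Lean on these libraries where they do the work, as an engineer would, in place of code of your own. Each camera call takes 0.05 s, during which the arm holds its last target. There are 200 camera calls.

### The job

One of the five steak knives in the wooden block has come loose in its handle. Without pulling any sound knife out, find it by taking hold of the handles and gently rocking them side to side along the row until they come up against a stop, never forcing them; then draw the loose knife out and stand it blade down in the steel pot for repair. Leave the other knives in the block and the glasses as they are.

Things in the scene. Friction and masses are not known exactly. Their poses are not given: they have to be found in the camera images.
- knife_block: Light wooden steak-knife block, 74 mm deep (its x), 308 mm long (its y), 118 mm high, fixed to the table. Origin under its centre. Five upright slots in a row along its y, 56 mm apart, each with one steak knife, point down, handle up. All five knives look alike and any of them may be the loose one; handle tops are 224 mm above the table.
- handle_1 (a point): Grip point on the handle in slot 1 of the block (1 = +y end, 5 = -y end), fixed to the block. On the centre line of the black handle standing there: 193 mm above the table, 75 mm above the block's top, 31 mm below the butt. The point stays with the block when the knife is taken out; its axes are the block's.
- handle_2 (a point): Grip point on the handle in slot 2 of the block (1 = +y end, 5 = -y end), fixed to the block. Every knife: handle 14 mm thick across the row (block x), 21 to 25 mm wide along the row (block y), 100 mm tall; steel bolster under it resting on the block; blade below, 98 mm long in the slot, 3 x 19 mm. Grip point to blade point 173 mm. About 0.09 kg.
- handle_3 (a point): Grip point on the handle in slot 3 of the block (1 = +y end, 5 = -y end), fixed to the block. Sound knife: blade has 1 mm of room on every side in its slot, so the handle gives some 2 to 4 mm to either side along the row at this height, then stands firm.
- handle_4 (a point): Grip point on the handle in slot 4 of the block (1 = +y end, 5 = -y end), fixed to the block. Loose knife: its handle also turns on its front pin, 57 mm below this point, 0.08 rad to either side along the row, almost without resistance, so it goes some 5 to 6 mm farther each way than a sound one.
- handle_5 (a point): Grip point on the handle in slot 5 of the block (1 = +y end, 5 = -y end), fixed to the block. A side push of 4 to 6 N shows the stop of any handle; past it the handle is stiff, and more than 10 N or so overloads knife and block.
- pot: Empty round steel pot, open at the top, loose on the table, 0.6 kg: 114 mm across the rim, at least 80 mm clear inside, 156 mm high, inner floor 4 mm above its underside. Origin at the centre of its underside. A knife let go in it leans on the rim with its handle standing out.
- wine_glass_a: Bystander: wine glass, 80 mm across, 201 mm high, loose; origin under its foot.
- tumbler: Bystander: tumbler, 81 mm across, 92 mm high, loose; origin under its base.
- wine_glass_b: Bystander: a second wine glass like the first.
There are look-alikes about, which are no part of the job. What is shaped like the pot but black or turquoise is not meant.

How it is judged:
On the way, in this order (a step that is already met when the one before it is completed fails the run):
1. the loose handle has been rocked to a stop (leaning more than 0.065 rad) while its knife stands in the block (angle between knife_c_grip_c0's own z axis and vertical above 0.065 rad and height (world z) of knife_c_c0 below 0.098 m), for 0.05 s.
2. the loose knife has been drawn clear of the block (height (world z) of knife_c_c1 above 0.135 m), for 0.1 s.
At the end, for the whole second after the job is handed in: the loose knife stands or leans blade down in the upright pot (point under 60 mm above the table), let go, and the four sound knives are all in their slots within 15 mm of fully down (horizontal distance between each of knife_c_c1, knife_c_c0 and pot below 0.055 m and height (world z) of knife_c_c1 below 0.06 m and height (world z) of knife_c_grip_c0 above 0.1 m and angle between pot's own z axis and vertical below 0.15 rad and linear speed of pot below 0.02 m/s and height (world z) of each of knife_a_c0, knife_b_c0, knife_d_c0, knife_e_c0 below 0.098 m); the robot touches nothing.
It fails at once if a sound knife is raised more than 20 mm in its slot (height (world z) of any of knife_a_c0, knife_b_c0, knife_d_c0, knife_e_c0 above 0.103 m).
It fails at once if a knife is forced: it or the robot loads the block with more than 38 N (a sideways push of about 12 N at grip height) (contact force between knife_block and anything else above 38 N).
It fails at once if the pot is struck hard (over 30 N) or tipped over (contact force between pot and anything else above 30 N or angle between pot's own z axis and vertical above 0.5 rad).
It fails at once if a bystander is moved more than 30 mm or tipped (distance of any of wine_glass_a, wine_glass_b, tumbler from where it was at the start of the episode above 0.03 m or angle between any of wine_glass_a, wine_glass_b, tumbler's own z axis and vertical above 0.3 rad).
It also fails if it takes over 72 s, if anything falls off the work surface, if the arm or the gripper's body presses on something with over 40 N, if the wrist force passes 120 N, or if a joint passes its speed limit or range.

## Working session

There is one attempt and no reset: what is moved stays moved. The work goes in short steps, Python scripts to look and compute and a tool call to move; the robot and the scene stay as the last step left them, time stands still between calls to the robot, and variables do not carry over. Pictures are saved under pics/ and viewed, about 8 in all and at most 12, crops included, and the job is handed in when it is done.

Besides the shell and the picture viewer there is one more tool, called after "Call:" as a command line: name --argument value ..., lists and objects as JSON in quotes. arm_command: Moves the arm, as the interface text tells. Its arguments: {"type":"object","properties":{"moves":{"type":"array"}},"required":["moves"]}

```bash
mkdir -p pics; cat > h.py <<'E'
from station import sense, vision, bot, nets
import numpy as np, cv2
from scipy.spatial.transform import Rotation as Ro
def ray(im,p):
    d=im["R"].T@(np.linalg.inv(im["mtx"])@np.array([p[0],p[1],1.])); o=-im["R"].T@im["t"]; return o,d
def atz(im,p,z):
    o,d=ray(im,p); return o+d*(z-o[2])/d[2]
def proj(im,X):
    c=im["R"]@np.array(X)+im["t"]; q=im["mtx"]@c; return q[:2]/q[2]
def save(im,n,pts=()):
    a=im["color"][:,:,::-1].copy()
    for p in pts: cv2.drawMarker(a,tuple(int(v) for v in p),(0,0,255),0,8)
    cv2.imwrite(f"pics/{n}.png",a)
E
python3 - <<'E'
from h import *
a=vision.get_image("scene");b=vision.get_image("top")
save(a,"s0");save(b,"t0")
print(sense())
H={"handle_1":.193,"pot":.156,"wine_glass_a":.2,"tumbler":.09,"knife_block":.118}
for n,z in H.items():
  for nm,im in (("scene",a),("top",b)):
    for r in nets.find_in(im,n): print(n,nm,round(r["p"],2),np.round(r["point"],0),atz(im,r["point"],z).round(3))
for im in(a,b): print((-im["R"].T@im["t"]).round(3))
E
```

```text
{'time_s': 0.1, 'joints': array([ 1.20348997e+00,  4.94134021e-01,  1.34605142e+00, -7.91558229e-06,
        1.30248850e+00, -9.54804976e-02]), 'joint_velocities': array([ 0.00026936, -0.00016439, -0.0001765 , -0.000583  , -0.00056773,
        0.00138047]), 'joint_efforts': array([ 8.23957835e-04, -8.80246425e+01, -3.82539260e+01,  7.07095256e-02,
        4.84757626e-02, -1.94994493e-05]), 'position': array([0.16767543, 0.60174546, 0.21339583]), 'orientation': array([ 1.35493817e-01,  9.90778044e-01, -5.27108163e-04, -1.20273789e-04]), 'ft_force': array([0.69371483, 0.46085527, 0.69524487]), 'moment': array([ 0.04921051,  0.01360767, -0.03940877]), 'width': 0.9987169081305278}
handle_1 scene 0.95 [309. 213.] [0.725 0.063 0.193]
handle_1 top 0.94 [210. 199.] [0.549 0.022 0.193]
pot scene 0.69 [316. 164.] [0.433 0.059 0.156]
pot scene 0.68 [182. 186.] [ 0.609 -0.302  0.156]
pot scene 0.61 [164. 154.] [ 0.445 -0.413  0.156]
pot scene 0.57 [229. 162.] [ 0.457 -0.2    0.156]
pot top 0.91 [369. 252.] [ 0.396 -0.41   0.156]
pot top 0.71 [199. 274.] [0.343 0.059 0.156]
pot top 0.67 [337. 201.] [ 0.538 -0.328  0.156]
pot top 0.57 [304. 274.] [ 0.338 -0.231  0.156]
wine_glass_a scene 0.95 [198. 217.] [ 0.791 -0.196  0.2  ]
wine_glass_a scene 0.58 [264. 243.] [ 0.862 -0.024  0.2  ]
wine_glass_a top 0.79 [231. 118.] [ 0.767 -0.041  0.2  ]
wine_glass_a top 0.66 [301. 146.] [ 0.688 -0.228  0.2  ]
wine_glass_a top 0.45 [212. 203.] [0.537 0.015 0.2  ]
tumbler scene 0.91 [304. 264.] [0.795 0.062 0.09 ]
tumbler top 0.93 [200. 135.] [0.747 0.059 0.09 ]
knife_block scene 0.97 [308. 214.] [0.631 0.055 0.118]
knife_block top 0.68 [211. 197.] [0.561 0.025 0.118]
[1.648 0.121 0.891]
[ 0.469 -0.116  1.433]
```

```bash
python3 -c "
import cv2,numpy as np
a=cv2.imread('pics/s0.png');b=cv2.imread('pics/t0.png')
cv2.imwrite('pics/both.png',cv2.resize(np.vstack([a,b]),(800,1200))[:, :])
cv2.imwrite('pics/s0b.png',cv2.resize(a,(800,600)));cv2.imwrite('pics/t0b.png',cv2.resize(b,(800,600)))"
```

```text
(no output)
```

View pics/s0b.png

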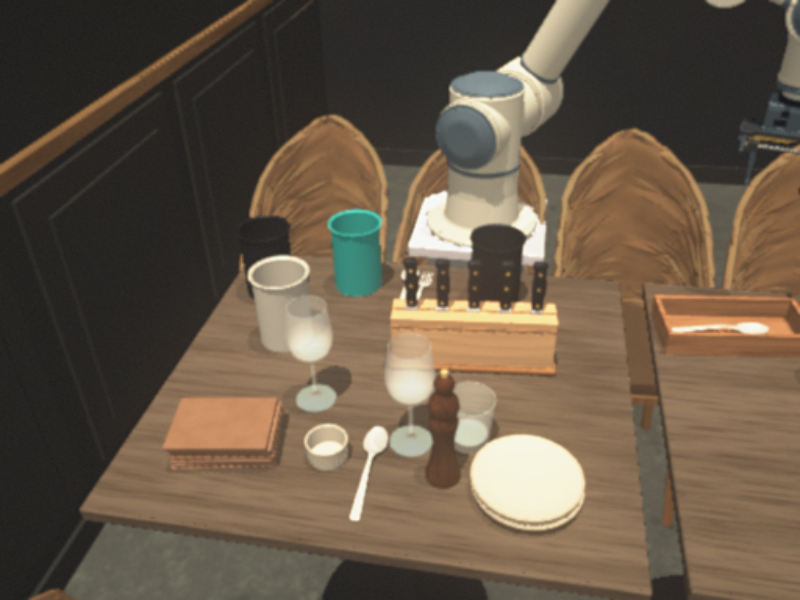

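View pics/t0b.png

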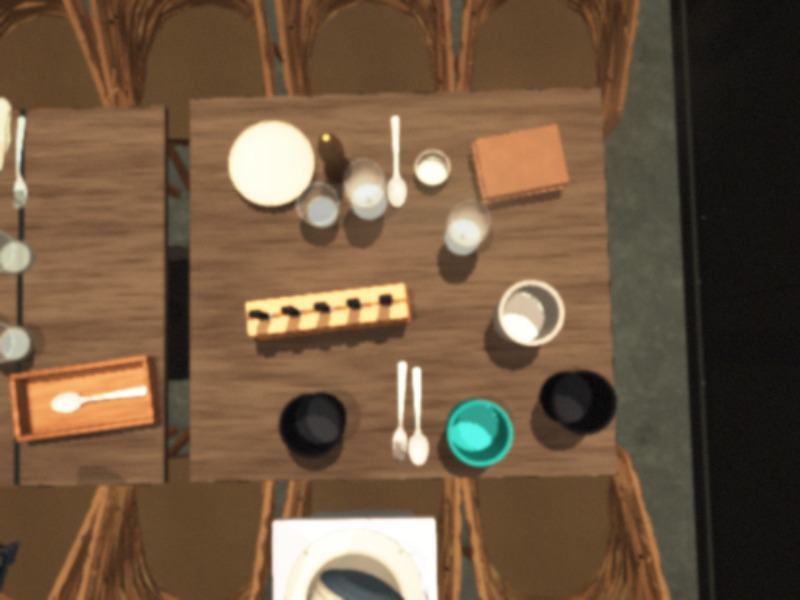

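The scene shows the knife block in the middle with five black handles. The steel pot is the grey one, at about (339,200) in original top-view pixels. The black and turquoise pots are look-alikes. In the top view the handles run from (166,202), slot 1, to (247,191), slot 5. Next I'll fit the block pose using both views.

```bash
cat > fit.py <<'E'
from h import *
from scipy.optimize import least_squares
def blobs(im,box):
    x0,x1,y0,y1=box
    m=np.zeros((384,512),np.uint8); m[y0:y1,x0:x1]=(im["color"][y0:y1,x0:x1].max(2)<70)
    n,l,s,c=cv2.connectedComponentsWithStats(m); return c[1:],s[1:,4]
def kp(p,i,zz):
    c,s=np.cos(p[2]),np.sin(p[2]); return lambda u,v,z:np.array([p[0]+c*u-s*(v+(2-i)*.056),p[1]+s*u+c*(v+(2-i)*.056),z])
def cen(im,p,i):
    f=kp(p,i,0); pts=np.array([proj(im,f(u,v,z)) for u in(-.007,.007) for v in(-.0115,.0115) for z in(.126,.224)],np.float32)
    m=cv2.moments(cv2.convexHull(pts)); return np.array([m["m10"],m["m01"]])/m["m00"]
a=vision.get_image("scene");b=vision.get_image("top")
out={}
res=[]
for nm,im in(("scene",a),("top",b)):
    rs=nets.regions_of(im,"handle_1")
    print(nm,[(round(r["p"],2),np.round(r["point"]),int(r["region"].sum())) for r in rs][:7])
c,s=blobs(b,(155,262,180,215)); print("top",c.round(1).tolist(),s)
c2,s2=blobs(a,(255,352,163,197)); print("sc",c2.round(1).tolist(),s2)
np.savez("o.npz")
t=[q for q,w in zip(c,s) if w>12]; t=sorted(t,key=lambda q:q[0])
if len(t)==5:
    r=least_squares(lambda p:np.concatenate([cen(b,p,i)-t[i] for i in range(5)]),[.54,.03,.1])
    print("top fit",r.x,np.abs(r.fun).max())
    save(b,"fit_t",[proj(b,kp(r.x,i,0)(0,0,.224)) for i in range(5)])
    save(a,"fit_s",[proj(a,kp(r.x,i,0)(0,0,.224)) for i in range(5)])
    A=cv2.resize(cv2.imread("pics/fit_s.png")[140:250,230:370],None,fx=4,fy=4);B=cv2.resize(cv2.imread("pics/fit_t.png")[160:240,140:280],None,fx=4,fy=4)
    cv2.imwrite("pics/fit.png",np.vstack([A,B])[:600*2])
p=[340,199.7]; print("pot",atz(b,p,.156))
rs=[r for r in nets.regions_of(b,"pot")]
for r in rs:
    yy,xx=np.nonzero(r["region"]); print("pot",r["p"],r["point"],xx.min(),xx.max(),yy.min(),yy.max())
E
python3 fit.py
```

```text
scene [(0.97, array([308., 215.]), 4011), (0.2, array([263., 240.]), 1581)]
top [(0.96, array([212., 199.]), 2313)]
top [[246.5, 191.7], [226.2, 194.1], [205.7, 196.4], [186.0, 199.0], [165.8, 201.3], [238.5, 212.2], [208.0, 214.0]] [ 26  27  23  29  29 139   3]
sc [[318.8, 177.2], [263.2, 180.2], [344.7, 182.3], [281.0, 171.0], [303.6, 170.8], [282.0, 177.0], [302.0, 177.0], [302.3, 180.0], [286.0, 180.0], [286.0, 183.0], [301.0, 185.5], [285.0, 186.0], [285.0, 189.0], [285.0, 191.0], [301.0, 191.0], [303.5, 191.0], [305.0, 193.0], [265.0, 194.0]] [695  88 133   1   5   1   1   3   1   1   2   1   1   1   1   2   1   1]
pot [ 0.54155611 -0.33679194  0.156     ]
pot 0.95 [339.6, 202.6] 316 360 180 220
pot 0.88 [369.9, 254.9] 346 394 237 279
pot 0.79 [305.3, 278.5] 286 327 256 298
pot 0.63 [199.2, 272.8] 179 221 251 292
```

```bash
sed -i 's/if w>12\]/if 12<w<60]/; s/^p=\[340.*$//' fit.py; cat >> fit.py <<'E'
reg=rs[0]["region"]
X,Y=.5416,-.3368
def rim(q):
    P=np.array([proj(b,[q[0]+.057*np.cos(t),q[1]+.057*np.sin(t),.156]) for t in np.linspace(0,6.28,60)]); return P
r2=least_squares(lambda q:np.array([rim(q)[:,0].max()-361,rim(q)[:,1].min()-179.5]),[X,Y])
P=rim(r2.x);print("pot rim",r2.x,P.min(0),P.max(0))
A=b["color"][:,:,::-1].copy()
for q in P: A[int(round(q[1])),int(round(q[0]))]=(0,0,255)
C=cv2.resize(A[160:240,290:390],None,fx=4,fy=4)
F=np.zeros((440+320+0,960,3),np.uint8)
F=np.zeros((600,800,3),np.uint8)
S=cv2.resize(cv2.imread("pics/fit_s.png")[150:210,250:360],None,fx=5,fy=5);T=cv2.resize(cv2.imread("pics/fit_t.png")[175:225,150:270],None,fx=4,fy=4)
F[:300,:550]=S;F[300:500,:480]=T;C=C[:300,:320]
F[300:600,480:800]=C; cv2.imwrite("pics/fit.png",F)
st=sense(); Rt=Ro.from_quat(st["orientation"]);print(st["position"],Rt.as_matrix().round(3).tolist())
for i in range(5): print(i+1,kp(r.x,i,0)(0,0,.193).round(4))
E
python3 fit.py | grep -v "^scene"
```

```text
top [(0.57, array([212., 200.]), 2177), (0.53, array([299., 144.]), 763)]
top [[246.4, 191.8], [226.2, 194.2], [205.7, 196.4], [185.8, 199.0], [165.7, 201.3], [243.1, 211.9], [216.6, 213.6], [222.8, 213.2], [207.0, 214.0], [210.0, 214.0]] [ 25  26  23  30  28 122  15   5   3   1]
sc [[318.3, 177.1], [262.5, 170.0], [281.0, 170.0], [283.0, 170.0], [344.7, 182.3], [263.4, 182.5], [285.0, 176.0], [302.0, 178.0], [281.0, 181.0], [301.5, 180.5], [286.0, 182.5], [286.0, 185.0], [285.0, 189.0], [302.0, 191.0], [285.0, 192.0]] [707  15   1   1 131  69   1   1   1   2   2   1   1   1   1]
pot 0.79 [195.4, 272.6] 179 221 251 292
pot 0.74 [304.9, 275.2] 286 327 256 297
pot 0.69 [370.7, 253.3] 346 394 237 278
pot 0.65 [338.9, 201.5] 316 360 180 220
pot rim [ 0.54082437 -0.3376802 ] [319.73004483 179.5       ] [361.         220.53034864][ WARN:0@9.309] global loadsave.cpp:275 findDecoder imread_('pics/fit_s.png'): can't open/read file: check file path/integrity
Traceback (most recent call last):
  File "fit.py", line 44, in <module>
    S=cv2.resize(cv2.imread("pics/fit_s.png")[150:210,250:360],None,fx=5,fy=5);T=cv2.resize(cv2.imread("pics/fit_t.png")[175:225,150:270],None,fx=4,fy=4)
                 ~~~~~~~~~~~~~~~~~~~~~~~~~~~~^^^^^^^^^^^^^^^^^
TypeError: 'NoneType' object is not subscriptable
```

```bash
sed -i 's/180,215/180,209/; s/if 12<w<60\]/if 15<w<60]/' fit.py; python3 fit.py | grep -v "^sc"
```

```text
top [(0.66, array([212., 203.]), 2289)]
top [[246.5, 191.7], [226.2, 194.2], [205.7, 196.5], [185.9, 199.0], [165.9, 201.3]] [26 26 24 31 28]
top fit [0.55670713 0.03244626 0.10541222] 0.4504767039115336
pot 0.94 [198.3, 273.6] 179 221 251 292
pot 0.87 [337.5, 201.3] 315 360 180 220
pot 0.79 [370.5, 253.7] 346 394 237 278
pot 0.67 [306.0, 276.8] 286 327 256 298
pot 0.26 [200.9, 132.2] 189 217 117 147
pot rim [ 0.54082437 -0.3376802 ] [319.73004483 179.5       ] [361.         220.53034864]
[0.16778665 0.60203847 0.21388356] [[-0.963, 0.268, -0.0], [0.268, 0.963, -0.0], [-0.0, -0.0, -1.0]]Traceback (most recent call last):
  File "fit.py", line 48, in <module>
    for i in range(5): print(i+1,kp(r.x,i,0)(0,0,.193).round(4))
                                    ^^^
AttributeError: 'dict' object has no attribute 'x'
```

View pics/fit.png

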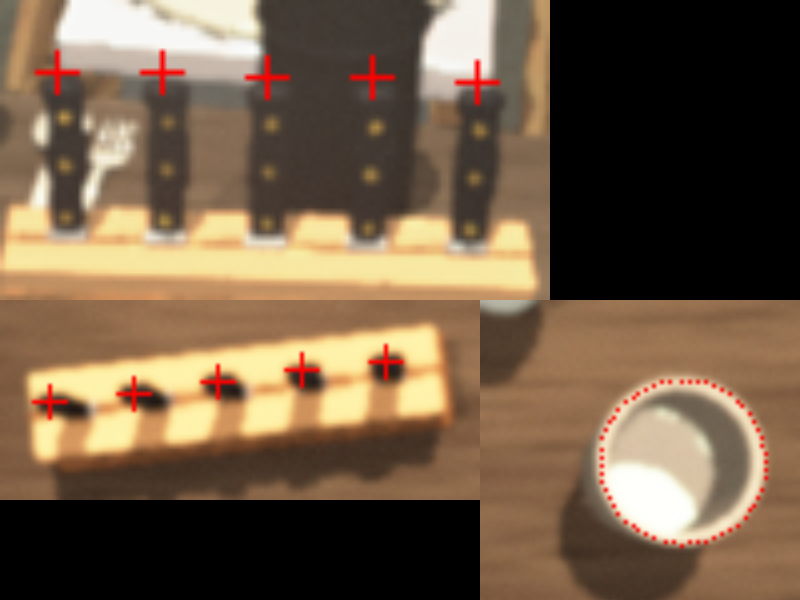

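```bash
python3 - <<'E'
from h import *
a=vision.get_image("scene")
p=[.5567,.03245,.1054]
def f(i,u,v,z,dx=0,dy=0):
    c,s=np.cos(p[2]),np.sin(p[2]); w=v+(2-i)*.056; return [p[0]+dx+c*u-s*w,p[1]+dy+s*u+c*w,z]
obs=[(474,178),(371,175),(268,172),(167,168),(65,165)]
for i in range(5):
    o=np.array(obs[i])/5-.4+[250,150]
    q=proj(a,f(i,.007,0,.17)); q2=proj(a,f(i,.007,0,.17,0,.005)); q3=proj(a,f(i,.007,0,.17,.005))
    print(i+1,(o-q).round(2),"dy5:",(q2-q).round(2),"dx5",(q3-q).round(2),"low rivet z.136",((proj(a,f(i,.007,0,.136))-[250,150]+.4)*5).round(0), "butt", ((proj(a,f(i,0,0,.224))-[250,150]+.4)*5).round(0))
E
```

```text
1 [0.41 0.8 ] dy5: [1.86 0.15] dx5 [-0.06  1.01] low rivet z.136 [467. 225.] butt [479.  83.]
2 [0.51 0.72] dy5: [1.84 0.15] dx5 [-0.12  1.  ] low rivet z.136 [365. 222.] butt [374.  81.]
3 [0.46 0.64] dy5: [1.82 0.15] dx5 [-0.19  1.  ] low rivet z.136 [264. 220.] butt [269.  78.]
4 [0.66 0.36] dy5: [1.8  0.15] dx5 [-0.25  0.99] low rivet z.136 [163. 217.] butt [165.  76.]
5 [0.52 0.27] dy5: [1.78 0.15] dx5 [-0.31  0.99] low rivet z.136 [ 63. 214.] butt [62. 74.]
```

Call:
arm_command --moves '[{"jaw":0.12,"dp":[0,0,-6],"turn":[0,0,0]},{"jaw":0.12,"dp":[-24,-17,-6],"turn":[0,0,-10]},{"jaw":0.12,"dp":[-24,-17,-6],"turn":[0,0,-21.6]},{"jaw":0.12,"dp":[-24,-17,-6],"turn":[0,0,-21.6]},{"jaw":0.12,"dp":[-24,-17,-6],"turn":[0,0,-21.6]},{"jaw":0.12,"dp":[-24,-17,-6],"turn":[0,0,-21.6]},{"jaw":0.12,"dp":[-48.8,-33.9,-6],"turn":[0,0,-21.6]},{"jaw":0.12,"dp":[-48.8,-33.9,-6],"turn":[0,0,-21.6]},{"jaw":0.12,"dp":[-48.8,-33.9,-6],"turn":[0,0,-21.6]},{"jaw":0.12,"dp":[-48.8,-33.9,-6],"turn":[0,0,-21.6]},{"jaw":0.12,"dp":[-48.8,-33.9,-6],"turn":[0,0,-21.6]},{"jaw":0.12,"dp":[-48.8,-33.9,-6],"turn":[0,0,-21.6]},{"jaw":0.12,"dp":[-48.8,-33.9,-6],"turn":[0,0,-21.6]}]'

```text
time_s: 3.02
position: [0.5465, 0.1447, 0.2738]
orientation: [-0.052, 0.999, 0.0, -0.0]
ft_force: [0.0, -0.1, -0.4]
width: 0.441
```

```bash
python3 - <<'E'
from h import *
s=sense();print(s["position"].round(4),Ro.from_quat(s["orientation"]).as_matrix().round(4).tolist(),s["ft_force"].round(2),s["width"],s["time_s"])
a=vision.get_image("scene");b=vision.get_image("top")
A=cv2.resize(a["color"][100:220,250:390,::-1],None,fx=4,fy=4)
cv2.imwrite("pics/hov.png",A)
E
```

```text
[0.5465 0.1447 0.2738] [[-0.9945, -0.1046, -0.0005], [-0.1046, 0.9945, 0.0002], [0.0005, 0.0002, -1.0]] [ 0.01 -0.09 -0.43] 0.440918632316286 3.025
```

View pics/hov.png

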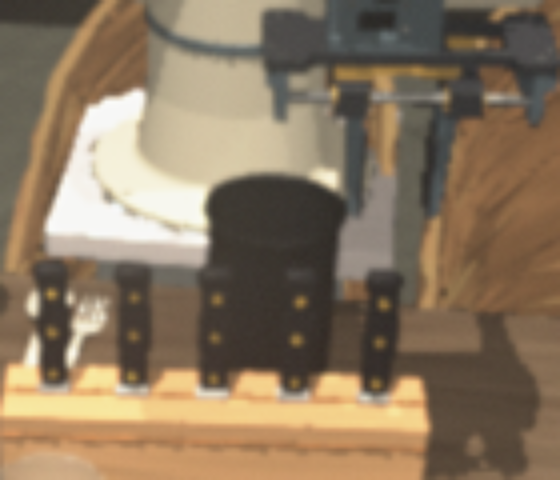

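Hovering over slot 1: the fingers (inner edges at crop columns 363 and 428) straddle the handle butt (383). They sit slightly toward +y, so I'll shift 2 mm and go down.

Call:
arm_command --moves '[{"jaw":0.12,"dp":[0,-0.2,2],"turn":[0,0,0]},{"jaw":0.12,"dp":[0,-0.2,4],"turn":[0,0,0]},{"jaw":0.12,"dp":[0,-0.2,5],"turn":[0,0,0]},{"jaw":0.12,"dp":[0,-0.2,6],"turn":[0,0,0]},{"jaw":0.12,"dp":[0,-0.2,8],"turn":[0,0,0]},{"jaw":0.12,"dp":[0,-0.2,10],"turn":[0,0,0]},{"jaw":0.12,"dp":[0,-0.2,10],"turn":[0,0,0]}]'

```text
time_s: 4.0
position: [0.5464, 0.1426, 0.1731]
orientation: [-0.053, 0.999, -0.0, -0.001]
ft_force: [0.3, -0.3, 0.3]
width: 0.443
```

```bash
python3 - <<'E'
from h import *
s=sense();print(s["position"].round(4),s["ft_force"].round(2),s["width"],s["time_s"])
a=vision.get_image("scene")
A=cv2.resize(a["color"][100:220,300:390,::-1],None,fx=5,fy=5)
cv2.imwrite("pics/d1.png",A)
E
```

```text
[0.5464 0.1426 0.1731] [ 0.34 -0.26  0.35] 0.44257618642373886 4.0
```

View pics/d1.png

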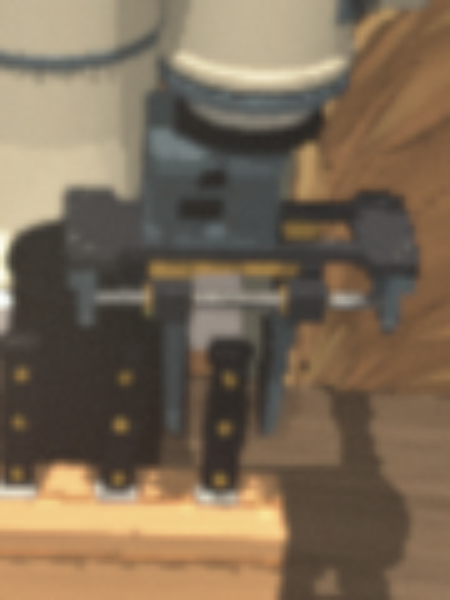

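Fingers straddle handle 1, roughly centred. I'll narrow to 30 mm and push toward +y in small steps.

Call:
arm_command --moves '[{"jaw":0.34,"dp":[0,0,0],"turn":[0,0,0]},{"jaw":0.34,"dp":[0,0,0],"turn":[0,0,0]},{"jaw":0.34,"dp":[0,0,0],"turn":[0,0,0]},{"jaw":0.34,"dp":[0,0.2,0],"turn":[0,0,0]},{"jaw":0.34,"dp":[0,0.2,0],"turn":[0,0,0]}]'

```text
time_s: 4.68
position: [0.5468, 0.1446, 0.174]
orientation: [-0.053, 0.999, 0.0, 0.0]
ft_force: [0.1, 0.1, 0.3]
width: 0.332
```

Call:
arm_command --moves '[{"jaw":0.34,"dp":[0,0.1,0],"turn":[0,0,0]},{"jaw":0.34,"dp":[0,0.2,0],"turn":[0,0,0]},{"jaw":0.34,"dp":[0,0.2,0],"turn":[0,0,0]}]'

```text
time_s: 5.05
position: [0.5467, 0.1466, 0.1739]
orientation: [-0.053, 0.999, 0.0, 0.0]
ft_force: [-0.6, 0.1, -0.7]
width: 0.332
```

Call:
arm_command --moves '[{"jaw":0.34,"dp":[0,0.05,0],"turn":[0,0,0]},{"jaw":0.34,"dp":[0,0.05,0],"turn":[0,0,0]}]'

```text
time_s: 5.3
position: [0.5466, 0.147, 0.1739]
orientation: [-0.053, 0.999, 0.0, -0.0]
ft_force: [-0.9, 0.2, 0.5]
width: 0.333
```

Call:
arm_command --moves '[{"jaw":0.34,"dp":[0,0.07,0],"turn":[0,0,0]},{"jaw":0.34,"dp":[0,0.07,0],"turn":[0,0,0]}]'

```text
time_s: 5.55
position: [0.5465, 0.1477, 0.1739]
orientation: [-0.053, 0.999, -0.0, -0.0]
ft_force: [0.4, -0.1, 1.2]
width: 0.328
```

Call:
arm_command --moves '[{"jaw":0.34,"dp":[0,0.07,0],"turn":[0,0,0]},{"jaw":0.34,"dp":[0,0.07,0],"turn":[0,0,0]}]'

```text
time_s: 5.8
position: [0.5464, 0.1484, 0.1739]
orientation: [-0.053, 0.999, -0.0, -0.0]
ft_force: [-0.1, 0.2, -0.2]
width: 0.334
```

Call:
arm_command --moves '[{"jaw":0.34,"dp":[0,0.08,0],"turn":[0,0,0]},{"jaw":0.34,"dp":[0,0.08,0],"turn":[0,0,0]}]'

```text
time_s: 6.05
position: [0.5464, 0.1492, 0.174]
orientation: [-0.053, 0.999, 0.0, 0.0]
ft_force: [0.2, -0.5, -0.4]
width: 0.328
```

Call:
arm_command --moves '[{"jaw":0.34,"dp":[0,0.08,0],"turn":[0,0,0]},{"jaw":0.34,"dp":[0,0.08,0],"turn":[0,0,0]}]'

```text
time_s: 6.3
position: [0.5463, 0.15, 0.1739]
orientation: [-0.053, 0.999, 0.0, -0.0]
ft_force: [0.2, -0.1, 0.8]
width: 0.328
```

Call:
arm_command --moves '[{"jaw":0.34,"dp":[0,0.07,0],"turn":[0,0,0]},{"jaw":0.34,"dp":[0,0.07,0],"turn":[0,0,0]}]'

```text
time_s: 6.55
position: [0.5462, 0.1507, 0.1739]
orientation: [-0.053, 0.999, -0.0, -0.0]
ft_force: [0.2, -1.2, 1.4]
width: 0.332
```

```bash
python3 - <<'E'
from h import *
s=sense();print(s["position"].round(4),s["ft_force"].round(2),s["moment"].round(3),s["width"],s["time_s"])
a=vision.get_image("scene")
A=cv2.resize(a["color"][150:210,310:370,::-1],None,fx=10,fy=10,interpolation=cv2.INTER_CUBIC)
cv2.imwrite("pics/d2.png",A)
E
```

```text
[0.5462 0.1507 0.1739] [ 0.2  -1.18  1.41] [-0.043  0.002  0.042] 0.33237159062936694 6.55
```

View pics/d2.png

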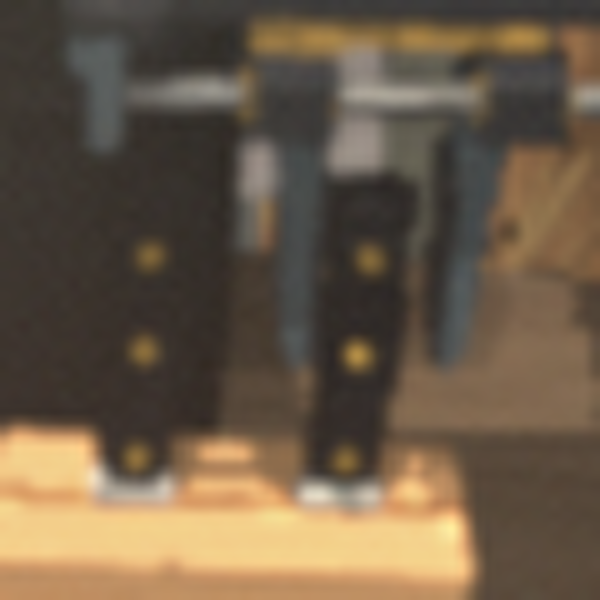

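The left finger touches handle 1, and the handle leans about 0.04 rad. Force is just starting to rise.

Call:
arm_command --moves '[{"jaw":0.34,"dp":[0,0.05,0],"turn":[0,0,0]},{"jaw":0.34,"dp":[0,0.05,0],"turn":[0,0,0]}]'

```text
time_s: 6.85
position: [0.5462, 0.1512, 0.1739]
orientation: [-0.053, 0.999, -0.0, -0.0]
ft_force: [0.4, -0.7, 0.8]
width: 0.329
```

Call:
arm_command --moves '[{"jaw":0.34,"dp":[0,0.05,0],"turn":[0,0,0]},{"jaw":0.34,"dp":[0,0.05,0],"turn":[0,0,0]}]'

```text
time_s: 7.1
position: [0.5462, 0.1516, 0.174]
orientation: [-0.053, 0.999, -0.0, 0.0]
ft_force: [0.3, -1.7, 0.8]
width: 0.328
```

Call:
arm_command --moves '[{"jaw":0.34,"dp":[0,0.05,0],"turn":[0,0,0]},{"jaw":0.34,"dp":[0,0.05,0],"turn":[0,0,0]}]'

```text
time_s: 7.35
position: [0.5461, 0.152, 0.174]
orientation: [-0.053, 0.999, -0.0, 0.0]
ft_force: [0.2, -3.5, 2.5]
width: 0.328
```

Handle 1 comes to a firm stop at about +8.5 mm of travel (roughly 3.5 N/mm past it). Now the same probe at slot 2, 56 mm on.

Call:
arm_command --moves '[{"jaw":0.34,"dp":[0,-0.97,0],"turn":[0,0,0]},{"jaw":0.34,"dp":[0,-0.97,0],"turn":[0,0,0]},{"jaw":0.34,"dp":[0,-0.97,-4],"turn":[0,0,0]},{"jaw":0.34,"dp":[0,-0.97,-7],"turn":[0,0,0]},{"jaw":0.34,"dp":[0,-4,-7],"turn":[0,0,0]},{"jaw":0.34,"dp":[0,-6.57,-7],"turn":[0,0,0]},{"jaw":0.34,"dp":[0,-6.57,-7],"turn":[0,0,0]},{"jaw":0.34,"dp":[0,-6.57,-5],"turn":[0,0,0]},{"jaw":0.34,"dp":[0,-6.57,-3],"turn":[0,0,0]},{"jaw":0.34,"dp":[0,-6.57,0],"turn":[0,0,0]},{"jaw":0.34,"dp":[0,-6.57,0],"turn":[0,0,0]},{"jaw":0.34,"dp":[0,-6.2,0],"turn":[0,0,0]},{"jaw":0.34,"dp":[0,-6.05,0],"turn":[0,0,0]},{"jaw":0.34,"dp":[0,-5.9,0],"turn":[0,0,0]},{"jaw":0.34,"dp":[0,-5.8,0],"turn":[0,0,0]},{"jaw":0.34,"dp":[0,-5.75,0],"turn":[0,0,0]},{"jaw":0.34,"dp":[0,-5.75,0],"turn":[0,0,0]}]'

```text
time_s: 9.48
position: [0.5521, 0.095, 0.174]
orientation: [-0.053, 0.999, 0.0, 0.0]
ft_force: [-0.1, -0.5, 0.3]
width: 0.333
```

Call:
arm_command --moves '[{"jaw":0.34,"dp":[0,0.05,0],"turn":[0,0,0]},{"jaw":0.34,"dp":[0,0.05,0],"turn":[0,0,0]},{"jaw":0.34,"dp":[0,0.05,0],"turn":[0,0,0]}]'

```text
time_s: 9.85
position: [0.5521, 0.0954, 0.1739]
orientation: [-0.053, 0.999, -0.0, 0.0]
ft_force: [0.7, -0.3, 0.2]
width: 0.329
```

Call:
arm_command --moves '[{"jaw":0.34,"dp":[0,0.05,0],"turn":[0,0,0]},{"jaw":0.34,"dp":[0,0.05,0],"turn":[0,0,0]}]'

```text
time_s: 10.1
position: [0.552, 0.0959, 0.1739]
orientation: [-0.053, 0.999, -0.0, 0.0]
ft_force: [0.4, -3.2, 1.0]
width: 0.331
```

Call:
arm_command --moves '[{"jaw":0.34,"dp":[0,0.05,0],"turn":[0,0,0]},{"jaw":0.34,"dp":[0,0.05,0],"turn":[0,0,0]}]'

```text
time_s: 10.35
position: [0.552, 0.0963, 0.174]
orientation: [-0.053, 0.999, -0.0, 0.0]
ft_force: [1.1, -4.1, 1.9]
width: 0.329
```

Call:
arm_command --moves '[{"jaw":0.34,"dp":[0,0.05,0],"turn":[0,0,0]},{"jaw":0.34,"dp":[0,0.05,0],"turn":[0,0,0]}]'

```text
time_s: 10.6
position: [0.552, 0.0967, 0.174]
orientation: [-0.053, 0.999, -0.0, 0.0]
ft_force: [-0.2, -6.1, 2.6]
width: 0.328
```

Handle 2 stops at the same place. Now slot 3.

Call:
arm_command --moves '[{"jaw":0.34,"dp":[0,-1.02,0],"turn":[0,0,0]},{"jaw":0.34,"dp":[0,-1.02,0],"turn":[0,0,0]},{"jaw":0.34,"dp":[0,-1.02,-4],"turn":[0,0,0]},{"jaw":0.34,"dp":[0,-1.02,-7],"turn":[0,0,0]},{"jaw":0.34,"dp":[0,-4,-7],"turn":[0,0,0]},{"jaw":0.34,"dp":[0,-6.62,-7],"turn":[0,0,0]},{"jaw":0.34,"dp":[0,-6.62,-7],"turn":[0,0,0]},{"jaw":0.34,"dp":[0,-6.62,-5],"turn":[0,0,0]},{"jaw":0.34,"dp":[0,-6.62,-3],"turn":[0,0,0]},{"jaw":0.34,"dp":[0,-6.62,0],"turn":[0,0,0]},{"jaw":0.34,"dp":[0,-6.62,0],"turn":[0,0,0]},{"jaw":0.34,"dp":[0,-6.25,0],"turn":[0,0,0]},{"jaw":0.34,"dp":[0,-6.1,0],"turn":[0,0,0]},{"jaw":0.34,"dp":[0,-5.95,0],"turn":[0,0,0]},{"jaw":0.34,"dp":[0,-5.85,0],"turn":[0,0,0]},{"jaw":0.34,"dp":[0,-5.77,0],"turn":[0,0,0]},{"jaw":0.34,"dp":[0,-5.7,0],"turn":[0,0,0]},{"jaw":0.34,"dp":[0,-5.7,0],"turn":[0,0,0]}]'

```text
time_s: 12.85
position: [0.5579, 0.0403, 0.1739]
orientation: [-0.053, 0.999, -0.0, -0.0]
ft_force: [1.1, 0.2, -0.1]
width: 0.322
```

Call:
arm_command --moves '[{"jaw":0.34,"dp":[0,0.05,0],"turn":[0,0,0]},{"jaw":0.34,"dp":[0,0.05,0],"turn":[0,0,0]},{"jaw":0.34,"dp":[0,0.05,0],"turn":[0,0,0]}]'

```text
time_s: 13.22
position: [0.5578, 0.0408, 0.1739]
orientation: [-0.053, 0.999, -0.0, -0.0]
ft_force: [-0.6, 0.3, 0.0]
width: 0.328
```

Call:
arm_command --moves '[{"jaw":0.34,"dp":[0,0.08,0],"turn":[0,0,0]},{"jaw":0.34,"dp":[0,0.08,0],"turn":[0,0,0]}]'

```text
time_s: 13.48
position: [0.5577, 0.0416, 0.1739]
orientation: [-0.053, 0.999, 0.0, 0.0]
ft_force: [-0.8, 0.2, -0.6]
width: 0.33
```

Call:
arm_command --moves '[{"jaw":0.34,"dp":[0,0.07,0],"turn":[0,0,0]},{"jaw":0.34,"dp":[0,0.07,0],"turn":[0,0,0]}]'

```text
time_s: 13.72
position: [0.5576, 0.0423, 0.1739]
orientation: [-0.053, 0.999, -0.0, -0.0]
ft_force: [0.2, 0.8, 0.1]
width: 0.331
```

Handle 3 goes well past the sound stop with no resistance, so it is the loose one. I'll keep going gently to its stop.

Call:
arm_command --moves '[{"jaw":0.38,"dp":[0,0.0,0],"turn":[0,0,0]},{"jaw":0.38,"dp":[0,0.05,0],"turn":[0,0,0]},{"jaw":0.38,"dp":[0,0.05,0],"turn":[0,0,0]}]'

```text
time_s: 14.1
position: [0.5576, 0.0427, 0.1739]
orientation: [-0.053, 0.999, -0.0, 0.0]
ft_force: [0.8, -0.8, 0.7]
width: 0.313
```

Call:
arm_command --moves '[{"jaw":0.38,"dp":[0,0.06,0],"turn":[0,0,0]},{"jaw":0.38,"dp":[0,0.06,0],"turn":[0,0,0]}]'

```text
time_s: 14.35
position: [0.5575, 0.0434, 0.174]
orientation: [-0.053, 0.999, -0.0, 0.0]
ft_force: [-0.2, -0.4, 0.4]
width: 0.313
```

Call:
arm_command --moves '[{"jaw":0.38,"dp":[0,0.06,0],"turn":[0,0,0]},{"jaw":0.38,"dp":[0,0.06,0],"turn":[0,0,0]}]'

```text
time_s: 14.6
position: [0.5575, 0.044, 0.1739]
orientation: [-0.053, 0.999, -0.0, 0.0]
ft_force: [1.0, 0.1, 0.3]
width: 0.313
```

Call:
arm_command --moves '[{"jaw":0.38,"dp":[0,0.06,0],"turn":[0,0,0]},{"jaw":0.38,"dp":[0,0.06,0],"turn":[0,0,0]}]'

```text
time_s: 14.85
position: [0.5574, 0.0444, 0.1739]
orientation: [-0.053, 0.999, -0.0, 0.0]
ft_force: [0.8, -2.6, 0.3]
width: 0.311
```

```bash
python3 - <<'E'
from h import *
s=sense();print(s["position"].round(4),s["ft_force"].round(2),s["width"],s["time_s"])
a=vision.get_image("scene")
A=cv2.resize(a["color"][150:210,280:340,::-1],None,fx=10,fy=10,interpolation=cv2.INTER_CUBIC)
cv2.imwrite("pics/d3.png",A)
E
```

```text
[0.5574 0.0444 0.1739] [ 0.76 -2.6   0.27] 0.31107709980824416 14.85
```

View pics/d3.png

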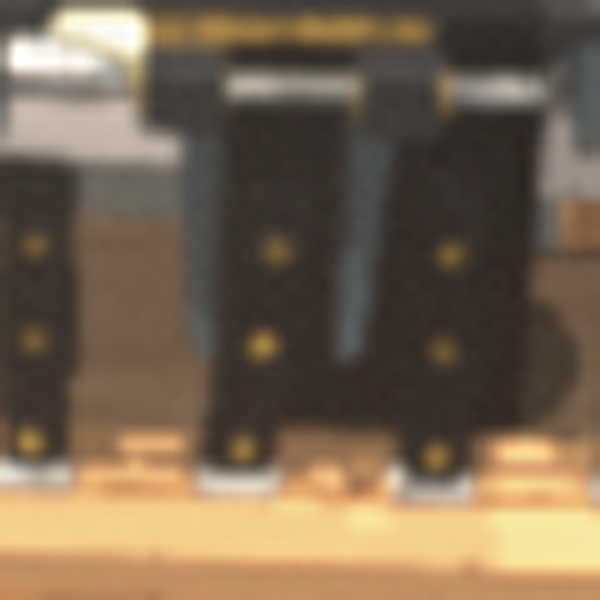

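Handle 3 leans clearly (rivets from (243,447) to (277,250), about twice the neighbours' slope) and is now against its stop. I'll nudge and hold once more, then centre, grip and draw it out.

Call:
arm_command --moves '[{"jaw":0.38,"dp":[0,0.04,0],"turn":[0,0,0]},{"jaw":0.38,"dp":[0,0.04,0],"turn":[0,0,0]}]'

```text
time_s: 15.15
position: [0.5574, 0.0448, 0.174]
orientation: [-0.053, 0.999, -0.0, 0.0]
ft_force: [-0.2, -4.4, 0.9]
width: 0.311
```

Call:
arm_command --moves '[{"jaw":0.38,"dp":[0,-0.7,0],"turn":[0,0,0]},{"jaw":0.38,"dp":[0,-1.35,0],"turn":[0,0,0]},{"jaw":0.38,"dp":[0,-1.35,0],"turn":[0,0,0]},{"jaw":0.42,"dp":[0,-1.35,0],"turn":[0,0,0]},{"jaw":0.46,"dp":[0,-1.35,0],"turn":[0,0,0]},{"jaw":0.5,"dp":[0,-1.35,0],"turn":[0,0,0]},{"jaw":0.6,"dp":[0,-1.35,0],"turn":[0,0,0]},{"jaw":1,"dp":[0,-1.35,0],"turn":[0,0,0]},{"jaw":1,"dp":[0,-1.35,0],"turn":[0,0,0]},{"jaw":1,"dp":[0,-1.35,0],"turn":[0,0,0]}]'

```text
time_s: 16.4
position: [0.5588, 0.0315, 0.1739]
orientation: [-0.053, 0.999, 0.0, -0.0]
ft_force: [-0.1, -0.2, 0.8]
width: 0.278
```

Call:
arm_command --moves '[{"jaw":1,"dp":[0,0,-0.5],"turn":[0,0,0]},{"jaw":1,"dp":[0,0,-1.5],"turn":[0,0,0]},{"jaw":1,"dp":[0,0,-3],"turn":[0,0,0]},{"jaw":1,"dp":[0,0,-4.5],"turn":[0,0,0]},{"jaw":1,"dp":[0,0,-6],"turn":[0,0,0]},{"jaw":1,"dp":[0,0,-7.5],"turn":[0,0,0]},{"jaw":1,"dp":[0,0,-9],"turn":[0,0,0]},{"jaw":1,"dp":[0,0,-10.5],"turn":[0,0,0]},{"jaw":1,"dp":[0,0,-13],"turn":[0,0,0]},{"jaw":1,"dp":[0,0,-16],"turn":[0,0,0]},{"jaw":1,"dp":[0,0,-19],"turn":[0,0,0]},{"jaw":1,"dp":[0,0,-22],"turn":[0,0,0]},{"jaw":1,"dp":[0,0,-24],"turn":[0,0,0]},{"jaw":1,"dp":[0,0,-24],"turn":[0,0,0]}]'

```text
time_s: 18.15
position: [0.5592, 0.0315, 0.4154]
orientation: [-0.053, 0.999, -0.0, 0.001]
ft_force: [0.7, 0.5, -1.2]
width: 0.279
```

```bash
python3 - <<'E'
from h import *
s=sense();print(s["position"].round(4),s["ft_force"].round(2),s["width"],s["time_s"],s["joints"].round(2))
a=vision.get_image("scene")
cv2.imwrite("pics/l.png",cv2.resize(a["color"][0:260,120:400,::-1],None,fx=2,fy=2))
E
```

```text
[0.5592 0.0315 0.4154] [ 0.67  0.54 -1.21] 0.27932383299853475 18.15 [-0.05  0.27  1.16 -0.    1.71 -1.73]
```

View pics/l.png

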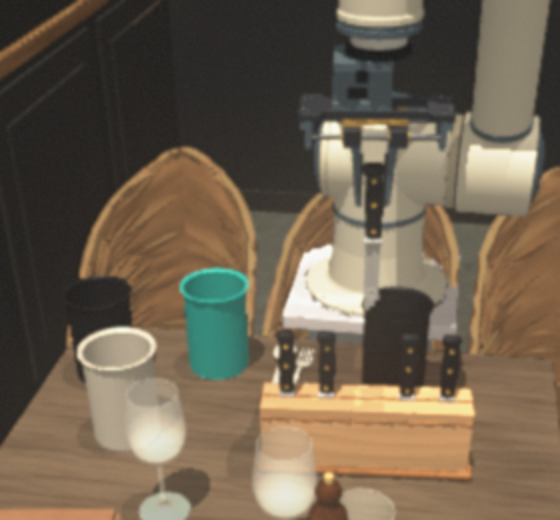

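The knife is out cleanly and the other four stay put. Now over the steel pot and down.

Call:
arm_command --moves '[{"jaw":1,"dp":[1,-5,0],"turn":[0,0,0]},{"jaw":1,"dp":[1.6,-10,0],"turn":[0,0,0]},{"jaw":1,"dp":[2.4,-15,0],"turn":[0,0,0]},{"jaw":1,"dp":[3.2,-20,0],"turn":[0,0,0]},{"jaw":1,"dp":[4,-25,0],"turn":[0,0,0]},{"jaw":1,"dp":[4.8,-30,0],"turn":[0,0,0]},{"jaw":1,"dp":[5.3,-34,0],"turn":[0,0,0]},{"jaw":1,"dp":[5.7,-36.6,0],"turn":[0,0,0]},{"jaw":1,"dp":[5.7,-36.6,0],"turn":[0,0,0]},{"jaw":1,"dp":[5.7,-36.6,0],"turn":[0,0,0]},{"jaw":1,"dp":[5.7,-36.6,0],"turn":[0,0,0]},{"jaw":1,"dp":[5.7,-36.6,4],"turn":[0,0,0]},{"jaw":1,"dp":[5.7,-36.6,7],"turn":[0,0,0]},{"jaw":1,"dp":[5.7,-36.6,7],"turn":[0,0,0]}]'

```text
time_s: 19.95
position: [0.5399, -0.3371, 0.3423]
orientation: [-0.053, 0.999, 0.001, -0.001]
ft_force: [-0.8, -0.1, -0.0]
width: 0.273
```

```bash
python3 - <<'E'
from h import *
s=sense();print(s["position"].round(4),s["ft_force"].round(2),s["width"],s["time_s"])
a=vision.get_image("scene");b=vision.get_image("top")
A=cv2.resize(a["color"][60:240,130:250,::-1],None,fx=3,fy=3);B=cv2.resize(b["color"][150:250,280:400,::-1],None,fx=3,fy=3)
F=np.zeros((540,720,3),np.uint8);F[:,:360]=A;F[:300,360:]=B
cv2.imwrite("pics/p.png",F)
E
```

```text
[ 0.5399 -0.3371  0.3423] [-0.79 -0.07 -0.01] 0.273235002463968 19.95
```

View pics/p.png

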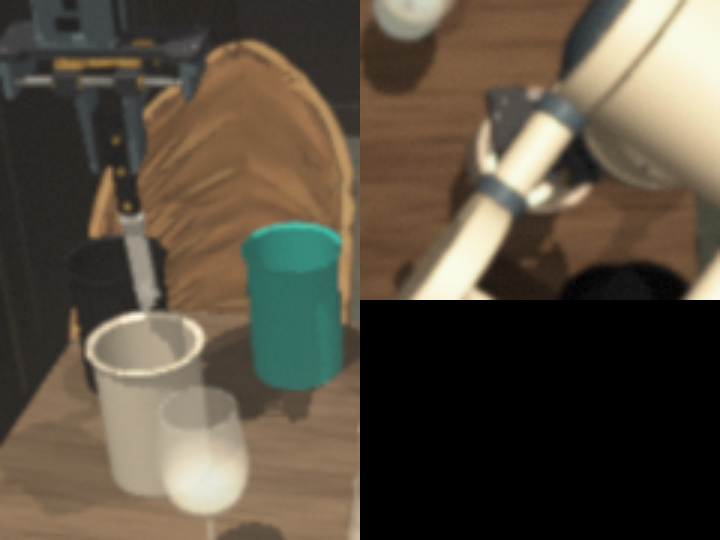

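The knife is centred over the steel pot, its point at about (150,300) in the left crop against a rim centre near (146,345). I'll lower it, release and retreat.

Call:
arm_command --moves '[{"jaw":1,"dp":[0,0,2],"turn":[0,0,0]},{"jaw":1,"dp":[0,0,4.5],"turn":[0,0,0]},{"jaw":1,"dp":[0,0,7],"turn":[0,0,0]},{"jaw":1,"dp":[0,0,9.5],"turn":[0,0,0]},{"jaw":1,"dp":[0,0,12],"turn":[0,0,0]},{"jaw":1,"dp":[0,0,14.5],"turn":[0,0,0]},{"jaw":1,"dp":[0,0,16],"turn":[0,0,0]},{"jaw":1,"dp":[0,0,17],"turn":[0,0,0]},{"jaw":1,"dp":[0,0,17.4],"turn":[0,0,0]},{"jaw":1,"dp":[0,0,17.4],"turn":[0,0,0]},{"jaw":1,"dp":[0,0,17.4],"turn":[0,0,0]}]'

```text
time_s: 21.42
position: [0.5408, -0.3386, 0.1706]
orientation: [-0.053, 0.999, -0.0, 0.0]
ft_force: [-0.2, -0.6, -0.5]
width: 0.279
```

Call:
arm_command --moves '[{"jaw":0.2,"dp":[0,0,0],"turn":[0,0,0]},{"jaw":0,"dp":[0,0,0],"turn":[0,0,0]},{"jaw":0,"dp":[0,0,0],"turn":[0,0,0]},{"jaw":0,"dp":[0,0,0],"turn":[0,0,0]},{"jaw":-0.2,"dp":[0,0,-2],"turn":[0,0,0]},{"jaw":-0.2,"dp":[0,0,-5],"turn":[0,0,0]},{"jaw":-0.2,"dp":[0,0,-9],"turn":[0,0,0]},{"jaw":-0.2,"dp":[0,0,-14],"turn":[0,0,0]},{"jaw":-0.2,"dp":[0,0,-20],"turn":[0,0,0]},{"jaw":-0.2,"dp":[0,20,-20],"turn":[0,0,0]},{"jaw":-0.2,"dp":[0,20,-20],"turn":[0,0,0]},{"jaw":-0.2,"dp":[0,20,-20],"turn":[0,0,0]},{"jaw":-0.2,"dp":[0,20,-20],"turn":[0,0,0]},{"jaw":-0.2,"dp":[0,20,-20],"turn":[0,0,0]}]'

```text
time_s: 23.18
position: [0.5196, -0.1392, 0.3702]
orientation: [-0.053, 0.999, -0.0, 0.0]
ft_force: [0.0, -0.6, 0.1]
width: 0.596
```

```bash
python3 - <<'E'
from h import *
s=sense();print(s["position"].round(4),s["ft_force"].round(2),s["width"],s["time_s"])
a=vision.get_image("scene")
cv2.imwrite("pics/e.png",cv2.resize(a["color"][60:300,120:400,::-1],None,fx=2.5,fy=2.5))
E
```

```text
[ 0.5196 -0.1392  0.3702] [ 0.05 -0.6   0.14] 0.5964306964574413 23.175
```

View pics/e.png

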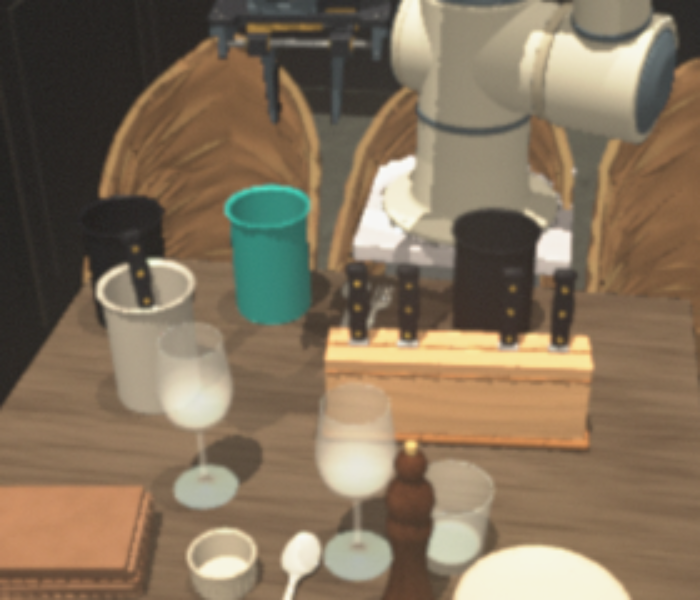

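The knife leans in the upright steel pot, handle out at about (140,275). The four other knives are seated, the glasses are unmoved and the gripper is clear.

```bash
python3 -c "
from station import bot
print(bot.close_job())"
```

```text
the job is handed in; nothing more can be done
None
```

The loose knife was in slot 3. It now stands blade down in the steel pot, and the job is handed in; no verdict was reported.

- **Finding it:** Handles 1 and 2 came up against a firm stop at about 8.5 mm of tool travel, at up to 6 N. Handle 3 went on freely to about 13 mm and stopped there at about 4.4 N. I pushed each handle only toward +y, not both ways. I did not rock handles 4 and 5, because handle 3 was already clear.
- **Moving it:** I gripped handle 3, drew it straight out, carried it over the block and let it go in the pot at 21.4 s.
- **Last checks:** The final picture showed the knife leaning in the upright pot with its handle out. The other four knives were seated, the glasses looked unmoved, and the gripper was clear.
- **What disagreed:** The two cameras differed by 1 to 5 mm on where the block stood, so I used a value in between. The straddling fingers had room for that error.

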